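Open the spring-lid consumables box

TASK

Open the wider of the two grey boxes: press down the release tab on its front so that the lid springs up, let the lid come to rest ajar, then push it up and back with the fingers until it stays fully open by itself. Do not grip or lift anything, do not shove the box out of its place, and leave the narrower box shut and the other things where they are. Finish with the hand clear of everything.

Things in the scene. Friction and masses are not known exactly. Their poses are not given: they have to be found in the camera images.
- wide_box: the wider of two grey steel boxes of the same make with hinged lids, loose on the table, about 1.7 to 2.6 kg, 190 mm wide (its y), 120 mm deep (its x), 60 mm high without the lid; origin under its middle, z up, its -x side is the front with the latch. Slides if pushed hard (about 7 N or more). Which box is on the left varies.
- wide_box_tab (a joint): release tab of the wide box: a level steel tab 26 mm wide that juts out 80 mm from the middle of the front wall, 34 mm above the table; a hook rises from its inner end to 71 mm and holds the lid. Value in rad: 0 at rest, grows as the outer part is pressed down, hook lets go at about 0.18, stop at 0.30. A spring returns it: 2 N at the pad at first, 3.3 N at the stop.
- wide_box_tab_pad (a point): where the wide box's tab is pressed: on top of its ribbed outer part, at x = -122 mm, y = 0 of the box, 36 mm above the table at rest; moves down 9 mm to let go, 15 mm to the stop. The tab ends 19 mm farther out; the hook stands 46 mm nearer the box.
- wide_box_lid (a joint): lid of the wide box, a 4 mm sheet hinged on the far (+x) top edge. Rad: 0 shut, 1.57 upright, stop at 1.95 (fully open, leaning back). Let go by the hook, it is lifted by a spring in about 0.5 s to about 0.75 and rests there. Then it needs a push of 1 to 2 N up and back at the front edge (damped hinge); past upright it sinks to the stop by itself in 1 to 2 s, before that it falls back to 0.75.
- wide_box_lid_edge (a point): middle of the front edge of the wide box's lid (tip of its 30 mm wide tongue, in the middle of the 4 mm thickness), 133 mm from the hinge axis; moves with the lid.
- wide_box_hinge (a point): middle of the hinge axis of the wide box's lid, at x = +63 mm of the box and 62.5 mm above the table; the axis runs along the box's y.
- narrow_box: the narrower of two grey steel boxes of the same make with hinged lids, loose on the table, about 1.4 kg, 110 mm wide (its y), 120 mm deep (its x), 60 mm high without the lid; origin under its middle, z up, its -x side is the front with the latch. Slides if pushed hard (about 7 N or more). Which box is on the left varies.
- narrow_box_tab (a joint): release tab of the narrow box, made as that of the wide box. Rad: 0 at rest, grows when pressed, lets go at about 0.18. Leave alone.
- narrow_box_tab_pad (a point): top of the narrow box's tab, at x = -122 mm, y = 0 of that box, 36 mm above the table.
- narrow_box_lid (a joint): lid of the narrow box, made as that of the wide box. Rad: 0 shut. Leave shut.
- magnet_block: blue welding-magnet block with a pale band, 35x51x30 mm, stands beside the tab of the wide box; origin under its middle. Leave alone.
- gas_cup: terracotta-coloured ceramic gas cup, 23 mm across, 45 mm tall, stands upright beside the tab of the narrow box; origin under its middle. Leave alone.
- dark_nut: dark hexagon nut, 35x39x19 mm, lies between the boxes; origin under its middle. Leave alone.
- bolt: steel hexagon bolt 68 mm long, lies between the boxes; origin under its middle. Leave alone.
- gel_tin: round blue tin with a pale lid, 72 mm across, 60 mm tall, between the boxes toward the far edge; origin under its middle. Leave alone.
- tape: yellow tape measure, 63x97x37 mm, between the boxes; origin under its middle. Leave alone.

How it is judged:
By the outcome, as a careful person would: the job done as asked, in the order asked, and still so for the second after the job is handed in, with the robot touching nothing.
It also fails if it takes over 43 s, if anything falls off the work surface, if the arm or the gripper's body presses on something with over 40 N, if the wrist force passes 120 N, or if a joint passes its speed limit or range.

ROBOT

A 6-joint arm with a two-finger parallel gripper is mounted at the origin on the work surface; the furniture and walls round the work are solid. World frame = base frame: x ahead of the robot, y to its left, z up, the work surface at z = 0. Lengths are in m, angles in rad, forces in N, time in s.
With the tool pointing down it reaches from about 0.275 to 0.85 m from the base axis. Payload 5.2 kg.
Tool frame: the origin (TCP) lies midway between the tips of the shut fingers; the grasp point (between the pads) lies 19 mm behind it; x points along the fingers, y is the direction in which the jaws open and shut, and the axes are right-handed (so a half turn about x gives the same grasp; the last joint's range is limited). The gripper opens to 85 mm and grips with 20 to 120 N. Pads are 22 mm wide; open, the fingers measure 114 mm over their backs; the gripper's body (76 mm by 85 mm) begins 54 mm behind the grasp point. The pads swing forward as they close: fully open they stand 13 mm farther back than shut.
Start: joints at [0.926, 0.259, 1.535, -0, 1.348, -0.203], TCP at [0.235, 0.497, 0.231] pointing down, gripper open.
Joint ranges: [-3.14, 3.14], [-0.91, 2.08], [0.19, 2.58], [-1.22, 4.36], [0.22, 2.71], [-3.12, 3.12]. Speed limits (rad/s): [2.57, 2.57, 3.14, 3.14, 3.14, 3.14].

INTERFACE

Orientations are given as a rotation vector (axis times angle).
In Python, from workcell import monitor, eyes, robot gives the robot as it stands.
- The arm moves only by the shell command python3 -m jog 'ROWS'. ROWS is JSON, a list of rows, each an object with "dp": the shift along the tool's x, y, z as a fraction of full scale, a list of three; "delta_rot": the turn, a rotation vector about the tool's x, y, z as a fraction of full scale, a list of three; "gripper": the opening, from 0 (shut) to 1 (fully open). In form: [{"dp": [dx, dy, dz], "delta_rot": [wx, wy, wz], "gripper": gripper}, ...]. A call has 1 to 10 rows; each row is the pose to reach, as a shift and turn from the pose commanded when the call began, along the tool's axes at that moment, turning the shorter way round; what a row does not reach only later rows make up. Full scale, the value 1, is 10 cm for a shift and pi rad for a turn. A row lasts 1/12 s, in which the tool goes at most 41.7 mm and 7.16 degrees, less where a joint would pass 70% of its speed; a pose out of reach is approached as far as the arm can. A call with a number of a shift or a turn outside -1 to 1 is refused whole. A call with a gripper value outside its range is refused whole. The fingers move at their own pace and stop on an object; the grip force is fixed at half the most. Time passes only in rows, so rows that repeat a pose let the fingers close. It gives the time, the measured TCP pose, the force and the opening at its end, in the units of the state.
- monitor.observe(): the state, without advancing time (a new reading comes with each control period).
- eyes.read_camera(name): name is "scene" or "top" or "wrist"; returns the picture (400x640x3 uint8, red, green, blue); there is no depth.
- eyes.calibration(name): a dict with "K" (3x3 intrinsics, pixels), "rvec" (rotation vector, rad) and "tvec" (3), from world to camera coordinates, as OpenCV has them; the wrist camera has in their place "mount" (4x4, takes a point from camera to tool coordinates, whose origin is the TCP and whose axes are the tool frame's). Camera axes: x right, y down, z forward; pixel columns grow to the right and rows downward; lengths in m; the calibration is good to about 2 mm. A picture is of the moment at which its call begins: read the wrist's pose just before it. calibration takes no time and is no camera call.
- robot.sign_off(): hands the job in, once; it reports no verdict.
The state is a dict: "clock": time; "qpos": joint angles; "qd": joint speeds; "joint_torque": joint torques, N m; "tool_pos": TCP position; "ee_rot": TCP orientation; "wrist_force": force on the tool from outside, world axes, zero at the start; "moment": the same for the moment, N m; "width": opening from 0.0 (shut) to 1.0 (fully open).
Only numpy, scipy, OpenCV 4.12 (cv2) and the standard library are available. Lean on these libraries where they do the work, as an engineer would, in place of code of your own. Each camera call takes 0.05 s, during which the arm holds its last target. There are 200 camera calls.

## Working session

There is one attempt and no reset: what is moved stays moved. The work goes in short steps, Python scripts to look and compute and a shell command to move; the robot and the scene stay as the last step left them, time stands still between calls to the robot, and variables do not carry over. Pictures are saved under pics/ and viewed, about 8 in all and at most 12, crops included, and the job is handed in when it is done.

```bash
mkdir -p pics; cat > h.py <<'E'
import numpy as np, cv2
from scipy.spatial.transform import Rotation as R
from workcell import monitor, eyes, robot
def cam(name, st=None):
    c=eyes.calibration(name); K=np.array(c["K"])
    if "mount" in c:
        M=np.array(c["mount"]); T=np.eye(4); T[:3,:3]=R.from_rotvec(st["ee_rot"]).as_matrix(); T[:3,3]=st["tool_pos"]
        W=T@M; return K,W[:3,:3],W[:3,3]
    Rm=cv2.Rodrigues(np.array(c["rvec"],float))[0]; return K,Rm.T,-Rm.T@np.array(c["tvec"],float).ravel()
def onplane(c,uv,z):
    K,Rw,o=c; d=Rw@np.linalg.solve(K,[uv[0],uv[1],1]); return o+d*(z-o[2])/d[2]
def proj(c,p):
    K,Rw,o=c; q=K@(Rw.T@(np.array(p)-o)); return q[:2]/q[2]
def snap(name,fn):
    st=monitor.observe(); im=eyes.read_camera(name); cv2.imwrite("pics/"+fn,im[:,:,::-1]); return st,im
E
python3 - <<'E'
from h import *
s,_=snap("top","top0.png"); snap("scene","scene0.png")
print(s)
for n in("top","scene"): print(cam(n)[2],cam(n)[1][:,2])
print(eyes.calibration("wrist"))
E
```

```text
{'clock': 0.0, 'qpos': array([ 9.26207891e-01,  2.59326060e-01,  1.53609205e+00,  3.19574672e-06,
        1.34801298e+00, -2.02778259e-01]), 'qd': array([ 0.00095325, -0.00016108, -0.00111403, -0.00049547, -0.00091473,
       -0.00206827]), 'joint_torque': array([ 1.11050907e-03, -4.46043599e+01, -2.90578455e+01, -4.24100426e-04,
        1.15766516e-02,  1.63567336e-06]), 'tool_pos': array([0.23480531, 0.49676685, 0.23048022]), 'ee_rot': array([ 0.34519792,  1.54364472, -0.34784626]), 'wrist_force': array([ 0.03136283,  0.22685678, -0.2046026 ]), 'moment': array([ 0.00655842,  0.01240166, -0.03833808]), 'width': 1.0007163229229408}
[0.27777244 0.00564039 1.37557388] [ 0.19403243 -0.00205796 -0.98099296]
[-0.51085563 -0.53480693  0.88149855] [ 0.72738825  0.37405712 -0.57531522]
{'K': array([[304.88185159,   0.        , 316.05493678],
       [  0.        , 304.88185159, 197.53106009],
       [  0.        ,   0.        ,   1.        ]]), 'mount': array([[ 7.53223935e-04, -3.27415490e-01,  9.44880167e-01,
        -1.42178138e-01],
       [ 9.99999459e-01, -4.30684908e-04, -9.46401956e-04,
         2.13146053e-04],
       [ 7.16812289e-04,  9.44880369e-01,  3.27414989e-01,
        -8.55519551e-02],
       [ 0.00000000e+00,  0.00000000e+00,  0.00000000e+00,
         1.00000000e+00]])}
```

View pics/top0.png

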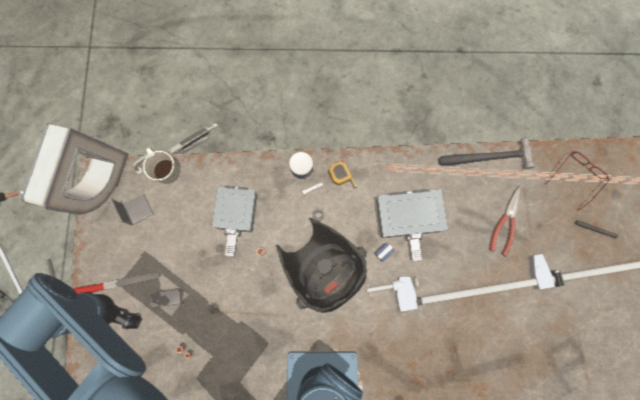

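View pics/scene0.png

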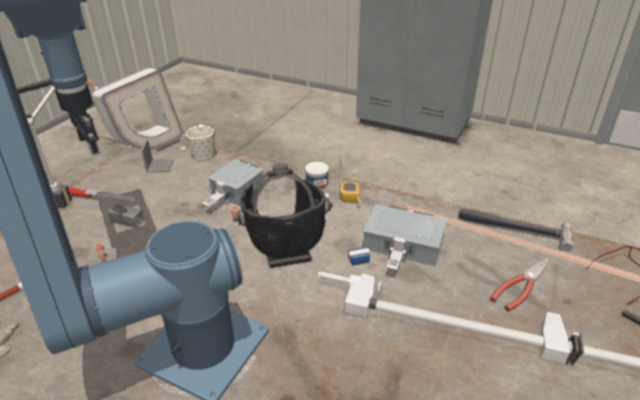

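The wide box is the right one in the top view: lid at about px (378–447, 190–236), tab end near (417, 258). The blue block is at (384, 252), and a dark helmet stands between the boxes.

```bash
python3 - <<'E'
from h import *
im=cv2.imread("pics/top0.png"); c=cam("top")
roi=im[170:280,355:470].astype(int)
b,g,r=[roi[...,i] for i in range(3)]
m=((b-r>=-3)&(r>70)).astype(np.uint8)*255
m2=cv2.morphologyEx(m,cv2.MORPH_OPEN,np.ones((9,9),np.uint8))
n,l,stt,ce=cv2.connectedComponentsWithStats(m2)
k=1+np.argmax(stt[1:,4]); ct=cv2.findContours((l==k).astype(np.uint8),0,2)[0][0]
rect=cv2.minAreaRect(ct); box=cv2.boxPoints(rect)+[355,170]
P=np.array([onplane(c,p,.064) for p in box]); print(box,P,[np.linalg.norm(P[i]-P[i-1]) for i in range(4)],P.mean(0))
print("tab end",onplane(c,(417,259),.034),"block",onplane(c,(384,252),.03))
v=cv2.resize(im[170:280,355:470],None,fx=5,fy=5,interpolation=cv2.INTER_CUBIC)
cv2.polylines(v,[((box-[355,170])*5).astype(int)],True,(0,0,255),1)
cv2.imwrite("pics/c0.png",v)
E
```

```text
[[377.44553757 195.45544815]
 [441.50495911 189.04950333]
 [445.62376404 230.23762131]
 [381.56434631 236.64356995]] [[ 0.55902199 -0.1671864   0.064     ]
 [ 0.57903191 -0.36150157  0.064     ]
 [ 0.45357398 -0.36721399  0.064     ]
 [ 0.43431667 -0.17638295  0.064     ]] [np.float64(0.12504396285595876), np.float64(0.195342734187869), np.float64(0.12558791868903976), np.float64(0.1918002375330393)] [ 0.50648614 -0.26807123  0.064     ]
tab end [ 0.37063463 -0.28514111  0.034     ] block [ 0.39184904 -0.18724948  0.03      ]
```

View pics/c0.png

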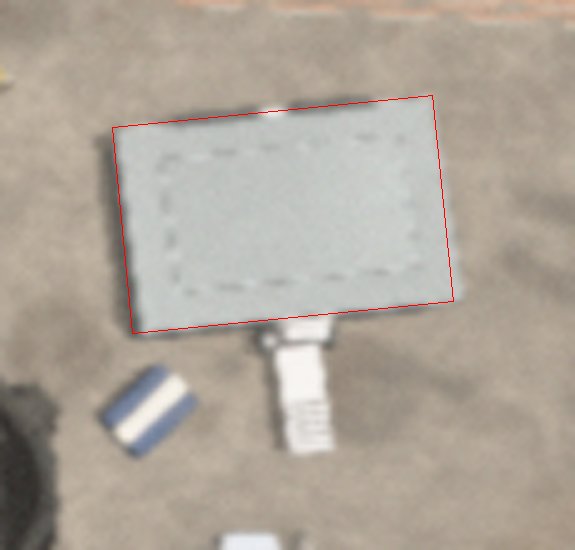

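```bash
python3 - <<'E'
from h import *
s=monitor.observe(); A=R.from_rotvec(s["ee_rot"]).as_matrix(); print(A.round(3))
yaw=np.deg2rad(5.3); B=np.array([[np.cos(yaw),-np.sin(yaw),0],[np.sin(yaw),np.cos(yaw),0],[0,0,1]])
o=np.array([.5065,-.268,0]); 
for bx in(-.122,-.05,.07): print(bx,(o+B@[bx,0,0]).round(4))
# desired: tool x down, tool z = +box x (camera, on tool -z, toward robot), y right-handed
x=np.array([0,0,-1]); z=B[:,0]; D=np.c_[x,np.cross(z,x),z]
print("turn(tool)/pi",(R.from_matrix(A.T@D).as_rotvec()/np.pi).round(3))
d=A.T@(np.array([.385,-.2793,.4])-np.array([.2348,.4968,.2305])); print("shift in start tool axes",d.round(3))
c=cam("scene")
E
```

```text
[[-0.001  0.428  0.904]
 [-0.001  0.904 -0.428]
 [-1.    -0.002 -0.   ]]
-0.122 [ 0.385  -0.2793  0.    ]
-0.05 [ 0.4567 -0.2726  0.    ]
0.07 [ 0.5762 -0.2615  0.    ]
turn(tool)/pi [-0.17 -0.    0.  ]
shift in start tool axes [-0.169 -0.638  0.468]
```

```bash

python3 -m jog '[{"dp":[-1,0,0],"delta_rot":[-0.17,0,0],"gripper":0},{"dp":[-1,0,0],"delta_rot":[-0.17,0,0],"gripper":0},{"dp":[-1,0,0],"delta_rot":[-0.17,0,0],"gripper":0},{"dp":[-1,0,0],"delta_rot":[-0.17,0,0],"gripper":0},{"dp":[-1,0,0],"delta_rot":[-0.17,0,0],"gripper":0},{"dp":[-1,0,0],"delta_rot":[-0.17,0,0],"gripper":0}]'
python3 -m jog '[{"dp":[-0.7,0,0.78],"delta_rot":[0,0,0],"gripper":0},{"dp":[-0.7,0,0.78],"delta_rot":[0,0,0],"gripper":0},{"dp":[-0.7,0,0.78],"delta_rot":[0,0,0],"gripper":0},{"dp":[-0.7,0,0.78],"delta_rot":[0,0,0],"gripper":0}]'
python3 -m jog '[{"dp":[0,-1,0],"delta_rot":[0,0,0],"gripper":0},{"dp":[0,-1,0],"delta_rot":[0,0,0],"gripper":0},{"dp":[0,-1,0],"delta_rot":[0,0,0],"gripper":0}]'
python3 -c "
from h import *
s=monitor.observe();print(s['tool_pos'],R.from_rotvec(s['ee_rot']).as_matrix().round(3),s['qpos'],s['clock'])"
```

```text
clock: 0.6
tool_pos: [0.2351, 0.4971, 0.3314]
ee_rot: [-0.073, 1.569, 0.073]
wrist_force: [-0.9, -0.2, -0.2]
width: 0.146
clock: 0.93
tool_pos: [0.3167, 0.5048, 0.4034]
ee_rot: [-0.067, 1.566, 0.071]
wrist_force: [-0.9, -0.7, -0.0]
width: 0.001
clock: 1.18
tool_pos: [0.3211, 0.4014, 0.3998]
ee_rot: [-0.074, 1.572, 0.068]
wrist_force: [-0.5, 0.3, 0.0]
width: 0.001
[0.32109545 0.4013878  0.39977229] [[-0.002 -0.09   0.996]
 [-0.004  0.996  0.09 ]
 [-1.    -0.003 -0.003]] [ 6.79824482e-01  1.37742867e-01  1.28582280e+00 -1.44582993e-03
  1.72213534e+00 -9.81376545e-01] 1.1833
```

```bash

python3 -m jog '[{"dp":[0,-1,0],"delta_rot":[0,0,0],"gripper":0},{"dp":[0,-1,0],"delta_rot":[0,0,0],"gripper":0},{"dp":[0,-1,0],"delta_rot":[0,0,0],"gripper":0}]' | tail -4|head -1
python3 -m jog '[{"dp":[0,-1,0],"delta_rot":[0,0,0],"gripper":0},{"dp":[0,-1,0],"delta_rot":[0,0,0],"gripper":0},{"dp":[0,-1,0],"delta_rot":[0,0,0],"gripper":0}]' | tail -4|head -1
python3 -m jog '[{"dp":[0,-1,0],"delta_rot":[0,0,0],"gripper":0},{"dp":[0,-1,0],"delta_rot":[0,0,0],"gripper":0},{"dp":[0,-1,0],"delta_rot":[0,0,0],"gripper":0}]' 
python3 -m jog '[{"dp":[0,-1,0],"delta_rot":[0,0,0],"gripper":0},{"dp":[0,-1,0],"delta_rot":[0,0,0],"gripper":0},{"dp":[0,-1,0],"delta_rot":[0,0,0],"gripper":0}]' | tail -4|head -1
python3 -m jog '[{"dp":[0,-1,0],"delta_rot":[0,0,0],"gripper":0},{"dp":[0,-1,0],"delta_rot":[0,0,0],"gripper":0},{"dp":[0,-1,0],"delta_rot":[0,0,0],"gripper":0}]' | tail -4|head -1
python3 -m jog '[{"dp":[0,-1,0],"delta_rot":[0,0,0],"gripper":0},{"dp":[0,-1,0],"delta_rot":[0,0,0],"gripper":0},{"dp":[0,-1,0],"delta_rot":[0,0,0],"gripper":0}]' 
python3 -m jog '[{"dp":[1,-0.8,0],"delta_rot":[0,0,0],"gripper":0},{"dp":[1,-0.8,0],"delta_rot":[0,0,0],"gripper":0},{"dp":[1,-0.8,0],"delta_rot":[0,0,0],"gripper":0},{"dp":[1,-0.8,0],"delta_rot":[0,0,0],"gripper":0},{"dp":[1,-0.8,0],"delta_rot":[0,0,0],"gripper":0}]' 
python3 - <<'E'
from h import *
s,im=snap("wrist","w0.png"); c=cam("wrist",s)
print(s['tool_pos'],R.from_rotvec(s['ee_rot']).as_matrix().round(3),s['qpos'],s['clock'])
print(proj(c,s['tool_pos']),proj(c,[.385,-.2793,.036]),proj(c,[.366,-.281,.034]))
E
```

```text
tool_pos: [0.3299, 0.3017, 0.4002]
tool_pos: [0.3391, 0.2024, 0.4001]
clock: 1.93
tool_pos: [0.3486, 0.103, 0.4]
ee_rot: [-0.071, 1.572, 0.069]
wrist_force: [0.6, 0.9, -0.4]
width: -0.003
tool_pos: [0.3581, 0.0034, 0.3999]
tool_pos: [0.3675, -0.0963, 0.3996]
clock: 2.68
tool_pos: [0.3768, -0.1959, 0.3993]
ee_rot: [-0.069, 1.572, 0.07]
wrist_force: [-0.3, -0.0, -0.1]
width: 0.004
clock: 3.1
tool_pos: [0.3833, -0.2713, 0.2978]
ee_rot: [-0.065, 1.574, 0.075]
wrist_force: [0.6, -0.4, -0.2]
width: 0.003
[ 0.38326261 -0.27131245  0.29782994] [[-0.005 -0.089  0.996]
 [ 0.006  0.996  0.089]
 [-1.     0.007 -0.004]] [-8.54430225e-01  7.74831268e-02  1.59345595e+00  2.79551772e-04
  1.47861943e+00 -2.51466292e+00] 3.1
[315.08701099 261.63548328] [308.42858633 160.79239555] [308.33100574 146.36659281]
```

View pics/w0.png

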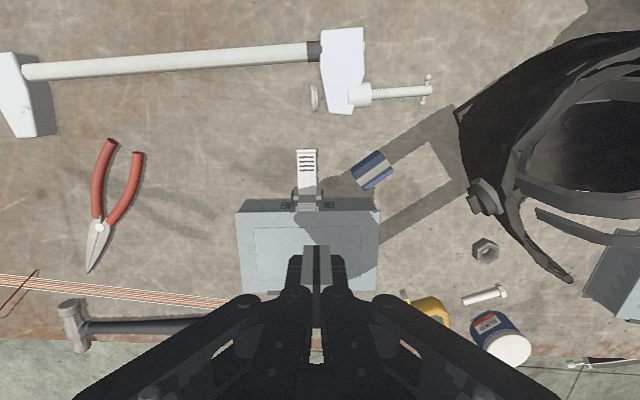

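The wrist view shows the tab at px (306, 149–195), with its ribs around (306, 160). That is within 3 px of the prediction. The blue block is at (371, 170), clear of the tab.

```bash
python3 - <<'E'
from h import *
s=monitor.observe(); c=cam("wrist",s); A=R.from_rotvec(s['ee_rot']).as_matrix()
for p,z in(((306.5,149),.035),((306.5,161),.036),((306.5,195),.07),((235,212),.064),((380,209),.064),((371,170),.015)): print(p,onplane(c,p,z).round(4))
print((A.T@(onplane(c,(306.5,160),.036)-s['tool_pos'])).round(4))
E
```

```text
(306.5, 149) [ 0.3715 -0.2838  0.035 ]
(306.5, 161) [ 0.3875 -0.2825  0.036 ]
(306.5, 195) [ 0.4245 -0.2787  0.07  ]
(235, 212) [ 0.4588 -0.3717  0.064 ]
(380, 209) [ 0.4374 -0.1797  0.064 ]
(371, 170) [ 0.3969 -0.1893  0.015 ]
[ 0.264  -0.0125  0.0016]
```

```bash

python3 -m jog '[{"dp":[0.4,-0.12,0.03],"delta_rot":[0,0,0],"gripper":0},{"dp":[0.8,-0.12,0.03],"delta_rot":[0,0,0],"gripper":0},{"dp":[1,-0.12,0.03],"delta_rot":[0,0,0],"gripper":0},{"dp":[1,-0.12,0.03],"delta_rot":[0,0,0],"gripper":0},{"dp":[1,-0.12,0.03],"delta_rot":[0,0,0],"gripper":0}]' 
python3 -m jog '[{"dp":[0.4,0,0],"delta_rot":[0,0,0],"gripper":0},{"dp":[0.8,0,0],"delta_rot":[0,0,0],"gripper":0},{"dp":[1,0,0],"delta_rot":[0,0,0],"gripper":0},{"dp":[1,0,0],"delta_rot":[0,0,0],"gripper":0}]' 
python3 -m jog '[{"dp":[0.25,0,0],"delta_rot":[0,0,0],"gripper":0},{"dp":[0.48,0,0],"delta_rot":[0,0,0],"gripper":0},{"dp":[0.48,0,0],"delta_rot":[0,0,0],"gripper":0},{"dp":[0.48,0,0],"delta_rot":[0,0,0],"gripper":0}]' 
python3 - <<'E'
from h import *
s,im=snap("wrist","w1.png"); print(s['tool_pos'],s['wrist_force'])
E
```

```text
clock: 3.57
tool_pos: [0.3892, -0.283, 0.2025]
ee_rot: [-0.073, 1.569, 0.073]
wrist_force: [0.7, -0.1, 0.6]
width: -0.0
clock: 3.9
tool_pos: [0.3884, -0.2826, 0.1003]
ee_rot: [-0.071, 1.571, 0.075]
wrist_force: [-0.0, 1.4, 0.1]
width: 0.0
clock: 4.23
tool_pos: [0.39, -0.2849, 0.0555]
ee_rot: [-0.074, 1.568, 0.071]
wrist_force: [0.2, -0.5, 0.1]
width: -0.004
[ 0.39000324 -0.28488939  0.05551009] [ 0.16905028 -0.5028503   0.0931678 ]
```

View pics/w1.png

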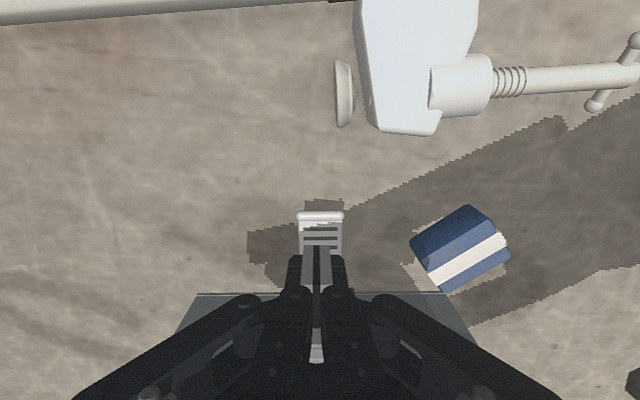

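The shut fingers (px x≈316) are centred over the ribbed tab (x≈320), and the block is clear. Pressing now.

```bash

python3 -m jog '[{"dp":[0.1,0,0],"delta_rot":[0,0,0],"gripper":0},{"dp":[0.16,0,0],"delta_rot":[0,0,0],"gripper":0},{"dp":[0.2,0,0],"delta_rot":[0,0,0],"gripper":0},{"dp":[0.24,0,0],"delta_rot":[0,0,0],"gripper":0},{"dp":[0.26,0,0],"delta_rot":[0,0,0],"gripper":0},{"dp":[0.28,0,0],"delta_rot":[0,0,0],"gripper":0},{"dp":[0.28,0,0],"delta_rot":[0,0,0],"gripper":0},{"dp":[0.28,0,0],"delta_rot":[0,0,0],"gripper":0}]' 
python3 - <<'E'
from h import *
for i in range(4):
  s=monitor.observe(); print(s['tool_pos'],s['wrist_force']); snap("scene","s1.png")
im=cv2.imread("pics/s1.png")[150:300,320:480]; cv2.imwrite("pics/s1c.png",cv2.resize(im,None,fx=4,fy=4,interpolation=cv2.INTER_CUBIC))
E
```

```text
clock: 4.95
tool_pos: [0.389, -0.2843, 0.0255]
ee_rot: [-0.073, 1.569, 0.072]
wrist_force: [2.3, 0.0, 3.2]
width: -0.002
[ 0.38900888 -0.28430451  0.02551132] [2.25015908 0.01733399 3.1630674 ]
[ 0.38901157 -0.2842944   0.02554523] [ 1.10493372 -1.08151154  2.75524181]
[ 0.3889834  -0.28426082  0.02554327] [-1.54253048e-03 -9.22613675e-01  3.35271323e+00]
[ 0.38895214 -0.28427621  0.02554722] [ 1.69458514 -0.74233809  2.71136678]
```

View pics/s1c.png

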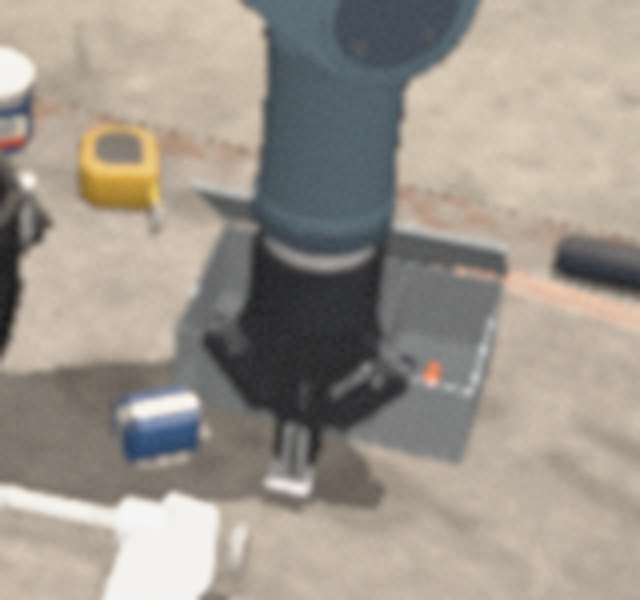

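The lid has sprung ajar, so the inside of the box shows. The blue block hasn't moved. I'll lift off the tab and give the lid time to settle before looking again.

```bash

python3 -m jog '[{"dp":[-0.3,0,0],"delta_rot":[0,0,0],"gripper":0},{"dp":[-0.6,0,0],"delta_rot":[0,0,0],"gripper":0},{"dp":[-1,0,0],"delta_rot":[0,0,0],"gripper":0},{"dp":[-1,0,0],"delta_rot":[0,0,0],"gripper":0},{"dp":[-1,0,0],"delta_rot":[0,0,0],"gripper":0},{"dp":[-1,0,0],"delta_rot":[0,0,0],"gripper":0},{"dp":[-1,0,0],"delta_rot":[0,0,0],"gripper":0},{"dp":[-1,0,0],"delta_rot":[0,0,0],"gripper":0},{"dp":[-1,0,0],"delta_rot":[0,0,0],"gripper":0},{"dp":[-1,0,0],"delta_rot":[0,0,0],"gripper":0}]' 
python3 - <<'E'
from h import *
s,im=snap("top","t2.png"); c=cam("top")
B=R.from_euler('z',5.5,degrees=True).as_matrix(); o=np.array([.509,-.269,0])
v=im[160:290,340:480,::-1].copy(); v=cv2.resize(v,None,fx=5,fy=5,interpolation=cv2.INTER_CUBIC)
for th,col in((0.75,(0,0,255)),(1.95,(0,255,0))):
  for y in(-.095,0,.095):
    p=proj(c,o+B@[.063-.133*np.cos(th),y,.0625+.133*np.sin(th)]); cv2.circle(v,tuple(((p-[340,160])*5).astype(int)),4,col,-1)
cv2.imwrite("pics/t2c.png",v[:600])
E
```

```text
clock: 5.98
tool_pos: [0.3883, -0.2835, 0.1244]
ee_rot: [-0.071, 1.571, 0.074]
wrist_force: [-0.1, 0.1, 0.3]
width: 0.001
```

View pics/t2c.png

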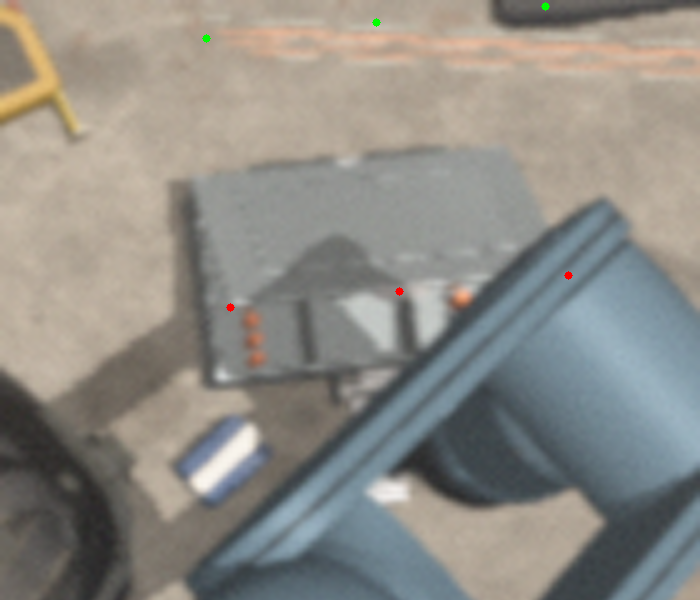

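The lid rests at about 0.75 rad, with its edge on the predicted marks. The fingers stand in front of it, so I'll push slowly.

```bash

python3 -m jog '[{"dp":[0,0,0.2],"delta_rot":[0,0,0],"gripper":0},{"dp":[0,0,0.4],"delta_rot":[0,0,0],"gripper":0},{"dp":[0,0,0.6],"delta_rot":[0,0,0],"gripper":0},{"dp":[0,0,0.68],"delta_rot":[0,0,0],"gripper":0},{"dp":[0,0,0.74],"delta_rot":[0,0,0],"gripper":0},{"dp":[-0.02,0,0.8],"delta_rot":[0,0,0],"gripper":0},{"dp":[-0.06,0,0.85],"delta_rot":[0,0,0],"gripper":0},{"dp":[-0.09,0,0.9],"delta_rot":[0,0,0],"gripper":0},{"dp":[-0.12,0,0.95],"delta_rot":[0,0,0],"gripper":0},{"dp":[-0.15,0,1],"delta_rot":[0,0,0],"gripper":0}]' 
python3 - <<'E'
from h import *
s,im=snap("wrist","w3.png"); print(s['tool_pos'],s['wrist_force'])
E
```

```text
clock: 6.87
tool_pos: [0.4886, -0.2749, 0.141]
ee_rot: [-0.072, 1.569, 0.072]
wrist_force: [-1.3, 0.5, 0.7]
width: -0.002
[ 0.48864733 -0.2749173   0.14096053] [-1.27973799  0.52715668  0.71416849]
```

View pics/w3.png

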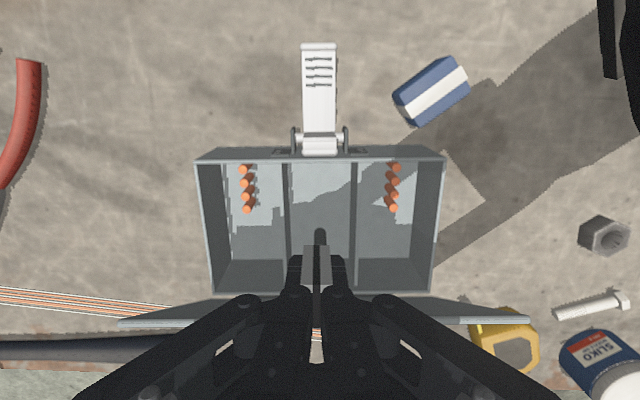

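The fingers are behind the lid and pushing it up. The lid edge shows at px row 300–325, the box is in place, and the force is about 1.3 N. I'll carry on past upright.

```bash

python3 -m jog '[{"dp":[-0.05,0,0.1],"delta_rot":[0,0,0],"gripper":0},{"dp":[-0.1,0,0.2],"delta_rot":[0,0,0],"gripper":0},{"dp":[-0.14,0,0.3],"delta_rot":[0,0,0],"gripper":0},{"dp":[-0.17,0,0.4],"delta_rot":[0,0,0],"gripper":0},{"dp":[-0.2,0,0.5],"delta_rot":[0,0,0],"gripper":0},{"dp":[-0.22,0,0.6],"delta_rot":[0,0,0],"gripper":0},{"dp":[-0.23,0,0.7],"delta_rot":[0,0,0],"gripper":0},{"dp":[-0.23,0,0.8],"delta_rot":[0,0,0],"gripper":0},{"dp":[-0.23,0,0.9],"delta_rot":[0,0,0],"gripper":0},{"dp":[-0.23,0,1],"delta_rot":[0,0,0],"gripper":0}]' 
python3 -m jog '[{"dp":[0,0,0.05],"delta_rot":[0,0,0],"gripper":0},{"dp":[0,0,0.1],"delta_rot":[0,0,0],"gripper":0},{"dp":[0,0,0.15],"delta_rot":[0,0,0],"gripper":0},{"dp":[0,0,0.2],"delta_rot":[0,0,0],"gripper":0},{"dp":[0,0,0.2],"delta_rot":[0,0,0],"gripper":0},{"dp":[0,0,0.2],"delta_rot":[0,0,0],"gripper":0},{"dp":[0,0,0.2],"delta_rot":[0,0,0],"gripper":0},{"dp":[0,0,0.2],"delta_rot":[0,0,0],"gripper":0},{"dp":[0,0,0.2],"delta_rot":[0,0,0],"gripper":0},{"dp":[0,0,0.2],"delta_rot":[0,0,0],"gripper":0}]' 
python3 -m jog '[{"dp":[0,0,0],"delta_rot":[0,0,0],"gripper":0},{"dp":[0,0,0],"delta_rot":[0,0,0],"gripper":0},{"dp":[0,0,0],"delta_rot":[0,0,0],"gripper":0},{"dp":[0,0,0],"delta_rot":[0,0,0],"gripper":0},{"dp":[0,0,0],"delta_rot":[0,0,0],"gripper":0},{"dp":[0,0,0],"delta_rot":[0,0,0],"gripper":0},{"dp":[0,0,0],"delta_rot":[0,0,0],"gripper":0},{"dp":[0,0,0],"delta_rot":[0,0,0],"gripper":0},{"dp":[0,0,0],"delta_rot":[0,0,0],"gripper":0},{"dp":[0,0,0],"delta_rot":[0,0,0],"gripper":0}]' 
python3 - <<'E'
from h import *
s,im=snap("wrist","w4.png"); print(s['tool_pos'],s['wrist_force'])
E
```

```text
clock: 7.75
tool_pos: [0.5887, -0.2654, 0.1631]
ee_rot: [-0.072, 1.57, 0.073]
wrist_force: [0.6, -0.0, 0.3]
width: -0.0
clock: 8.58
tool_pos: [0.6045, -0.2638, 0.1622]
ee_rot: [-0.071, 1.577, 0.073]
wrist_force: [-8.5, -0.9, 0.2]
width: 0.001
clock: 9.42
tool_pos: [0.6045, -0.2638, 0.1622]
ee_rot: [-0.071, 1.577, 0.073]
wrist_force: [-8.7, -1.2, 0.6]
width: 0.004
[ 0.60453097 -0.26379103  0.16218329] [-8.66885481 -1.212579    0.60687777]
```

View pics/w4.png

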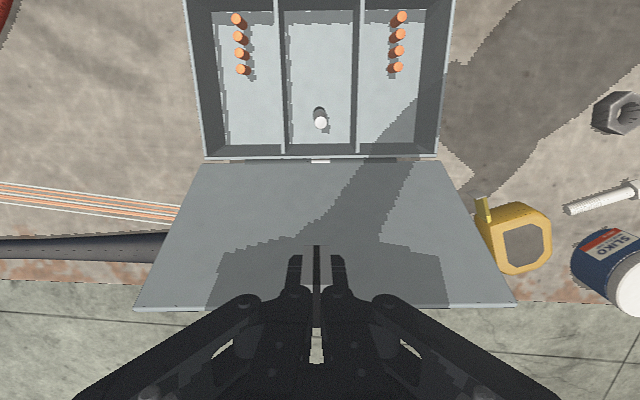

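The lid leans fully back on its stop, and I went too far: the fingers press it with 8.7 N. I'll back off at once, rise clear, then check whether the box moved.

```bash

python3 -m jog '[{"dp":[0,0,-0.1],"delta_rot":[0,0,0],"gripper":0},{"dp":[0,0,-0.3],"delta_rot":[0,0,0],"gripper":0},{"dp":[0,0,-0.6],"delta_rot":[0,0,0],"gripper":0},{"dp":[-0.3,0,-0.8],"delta_rot":[0,0,0],"gripper":0},{"dp":[-0.6,0,-1],"delta_rot":[0,0,0],"gripper":0},{"dp":[-1,0,-1],"delta_rot":[0,0,0],"gripper":0},{"dp":[-1,0,-1],"delta_rot":[0,0,0],"gripper":0}]' 
python3 -m jog '[{"dp":[-0.3,0,-0.3],"delta_rot":[0,0,0],"gripper":0},{"dp":[-0.6,0,-0.6],"delta_rot":[0,0,0],"gripper":0},{"dp":[-1,0,-1],"delta_rot":[0,0,0],"gripper":0},{"dp":[-1,0,-1],"delta_rot":[0,0,0],"gripper":0},{"dp":[-1,0,-1],"delta_rot":[0,0,0],"gripper":0},{"dp":[-1,0,-1],"delta_rot":[0,0,0],"gripper":0},{"dp":[-1,0,-1],"delta_rot":[0,0,0],"gripper":0},{"dp":[-1,0,-1],"delta_rot":[0,0,0],"gripper":0}]' 
python3 - <<'E'
from h import *
s,im=snap("wrist","w5.png"); print(s['clock'],s['tool_pos'],s['wrist_force']); snap("top","t5.png"); snap("scene","s5.png")
E
```

```text
clock: 10.05
tool_pos: [0.51, -0.2753, 0.272]
ee_rot: [-0.078, 1.56, 0.064]
wrist_force: [1.1, -0.4, 0.6]
width: -0.005
clock: 10.72
tool_pos: [0.4092, -0.2816, 0.3612]
ee_rot: [-0.071, 1.571, 0.075]
wrist_force: [0.9, -0.7, -0.2]
width: -0.002
10.7167 [ 0.40922465 -0.28158142  0.36118685] [ 0.85589616 -0.67944146 -0.20290608]
```

View pics/w5.png

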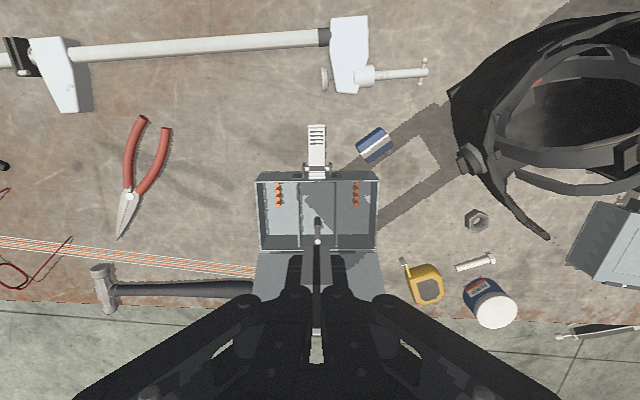

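View pics/s5.png

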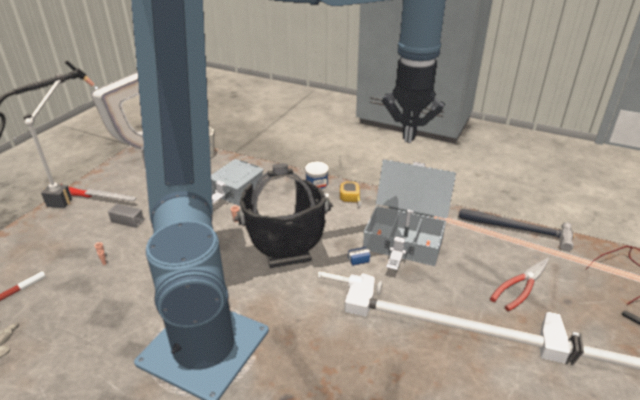

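The lid stays fully open and the hand is clear. The tab end at px (316, 125) in the wrist view gives a way to check for box shift.

```bash
python3 - <<'E'
from h import *
s=monitor.observe(); c=cam("wrist",s)
for p,z,n in(((316.5,125),.035,"tab end, was .3715 -.2838"),((374,146),.015,"block")): print(n,onplane(c,p,z).round(4))
# shift of box front + tab in the scene picture, away from lid
a=cv2.imread("pics/scene0.png",0);b=cv2.imread("pics/s5.png",0)
for n,(x0,y0,x1,y1) in {"tab":(384,250,410,276),"front right corner":(408,246,448,268),"block":(345,245,374,268),"tape":(336,178,364,205),"narrow":(200,158,250,214)}.items():
  r=cv2.matchTemplate(cv2.resize(b[y0-6:y1+6,x0-6:x1+6],None,fx=4,fy=4,interpolation=3),cv2.resize(a[y0:y1,x0:x1],None,fx=4,fy=4,interpolation=3),cv2.TM_CCOEFF_NORMED)
  _,v,_,l=cv2.minMaxLoc(r); print(n,round(v,3),"shift px",(np.array(l)/4-6))
E
```

```text
tab end, was .3715 -.2838 [ 0.3702 -0.2835  0.035 ]
block [ 0.3965 -0.1883  0.015 ]
tab 0.997 shift px [0. 0.]
front right corner 0.969 shift px [0. 0.]
block 0.877 shift px [0. 0.]
tape 0.995 shift px [0. 0.]
narrow 0.751 shift px [1. 0.]
```

```bash
python3 -c "
from h import *
print(monitor.observe()['wrist_force'], robot.sign_off())"
```

```text
the job is handed in; nothing more can be done
[-0.18522256  0.50282424 -0.05849505] None
```

The wide box is open: its lid stays fully back by itself, and I handed the job in at about 11 s of the 43 s allowed. I pressed the tab with shut fingers (about 3 N), let the lid come to rest at about 0.75 rad, then pushed it past upright and withdrew.

- **Overshoot:** I pushed a little too far at the end. The fingers held the lid against its stop with about 8.7 N for roughly 1 s, above the roughly 7 N at which the box may slide.
- **Box position:** It shows no shift. The tab and front corner moved 0 px in the scene view, and the tab end measured within about 1.5 mm of before.
- **Other things:** The blue block and the tape measure did not move (0 px). I checked the nut, bolt, tin and gas cup only by eye at most.
- **Narrow box:** It looks shut and in place. The arm partly hides it in the last view, so its image match was weak (0.75, 1 px).
- **Hand:** It ended clear above the box, with wrist force at noise level.

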